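# Put the lathe kit back on its boards

## Robot

A 6-joint arm with a two-finger parallel gripper is mounted at the origin on the work surface; the furniture and walls round the work are solid. World frame = base frame: x ahead of the robot, y to its left, z up, the work surface at z = 0. Lengths are in m, angles in rad, forces in N, time in s.
With the tool pointing down it reaches from about 0.3 to 0.85 m from the base axis. Payload 5.4 kg.
Tool frame: the origin (TCP) lies on the front face of the gripper's body, between the roots of the fingers; the fingertips stand 73 mm ahead of it and the grasp point (between the pads) lies 54 mm ahead of it; z points along the fingers, y is the line along which they close (so a half turn about z gives the same grasp; the last joint's range is limited). The gripper opens to 85 mm and grips with 20 to 120 N. Pads are 22 mm wide; open, the fingers measure 114 mm over their backs; the gripper's body (76 mm by 85 mm) begins 54 mm behind the grasp point. The pads swing forward as they close: fully open they stand 13 mm farther back than shut.
Start: joints at [1.072, 0.158, 1.597, -0, 1.386, -0.21], TCP at [0.164, 0.551, 0.304] pointing down, gripper open.
Joint ranges: [-2.91, 2.91], [-0.94, 2.29], [0.18, 2.7], [-1.29, 4.43], [0.17, 2.64], [-3, 3]. Speed limits (rad/s): [2.57, 2.57, 3.14, 3.14, 3.14, 3.14].

## Interface

Orientations are given as [roll, pitch, yaw] about the fixed x, y, z axes, in that order (R = Rz(yaw) Ry(pitch) Rx(roll)).
In Python, from workcell import * gives the robot as it stands.
- The arm moves only by the tool carry_out, never from a script. Its argument "commands" is a list of rows, each an object of numbers: "claw": the finger opening in mm, from 0 to 85.4; "dx", "dy", "dz": the shift along the tool's x, y, z in mm; "wx", "wy", "wz": the turn, a rotation vector about the tool's x, y, z in rad. A call has 1 to 10 rows; each row is the pose to reach, as a shift and turn from the pose commanded when the call began, along the tool's axes at that moment; what a row does not reach only later rows make up. A row lasts 1/10 s, in which the tool goes at most 50 mm and 8.59 degrees, less where a joint would pass 70% of its speed; a pose out of reach is approached as far as the arm can. A call with a gripper value outside its range is refused whole. The fingers move at their own pace and stop on an object; "force" is the grip in N (left out, the last holds). Time passes only in rows, so rows that repeat a pose let the fingers close. It gives the time, the measured TCP pose, the force and the opening at its end, in the units of the state.
- sense(): the state, without advancing time (a new reading comes with each control period).
- grab_frame(name): name is "scene" or "top"; returns a dict with "pixels" (420x560x3 uint8, red, green, blue), "vertical_fov" (degrees; the focal length in pixels is half the picture's height over the tangent of half this angle, whatever the lens; pixels are square), "cx", "cy" (the principal point, pixels), "distortion" ([k1, k2, p1, p2, k3] as OpenCV has them; the pictures are not rectified), "xyz" and "orientation" of the camera in the world. Camera axes: x right, y down, z forward; pixel columns grow to the right and rows downward; lengths in m; the calibration is good to about 2 mm. A picture is of the moment at which its call begins. There is no depth.
- finish_job(): hands the job in, once; it reports no verdict.
The state is a dict: "clock": time; "q": joint angles; "qvel": joint speeds; "joint_efforts": joint torques, N m; "ee_pos": TCP position; "tcp_rot": TCP orientation; "force": force on the tool from outside, world axes, zero at the start; "moment": the same for the moment, N m; "finger_gap": finger opening in m.
Only numpy, scipy, OpenCV 4.12 (cv2) and the standard library are available. Lean on these libraries where they do the work, as an engineer would, in place of code of your own. Each camera call takes 0.05 s, during which the arm holds its last target. There are 200 camera calls.

## Task

The turning is done: put the lathe kit away, each piece on its own rimmed board - the live centre on the long narrow board, the spur drive centre on the smallest rectangular board, the chuck key on the broad board and the wax tin on the round board. Each piece must lie flat on the board inside the rim, long pieces along the length of their board (either end first), the tin upright; leave the wooden offcut and the little bowl where they are.

Things in the scene. Friction and masses are not known exactly. Their poses are not given: they have to be found in the camera images.
- live_centre_mid (a point): The live centre: grey steel, 120 mm long, 33 mm wide, 36 mm high as it lies: a tapered shank at one end, a thicker body in the middle and a sharp cone at the other end. For grasping it is as a bar 26 mm wide and 36 mm high. 0.3 kg nominal. The point is its centre, 18 mm above its underside; y axis along its length, z up.
- spur_centre_mid (a point): The spur drive centre: grey steel, 97 mm long, 26 mm wide, 27 mm high as it lies: a taper with four flat teeth at one end. Its middle is a bar 20 mm wide. 0.22 kg nominal. The point is its centre, 13.5 mm above its underside; y axis along its length, z up.
- chuck_key_mid (a point): The chuck key: grey steel T, 125 mm long, cross bar 80 mm, 20 mm high as it lies. The round-looking shaft along its middle is 10 mm wide and 16 mm high; the cross bar sits at the -y end, so the thing balances about 20 mm from its centre toward the cross bar. 0.12 kg nominal. The point is the centre of its outline, on the shaft, 10 mm above its underside; y axis along the shaft, away from the cross bar; z up.
- wax_tin_mid (a point): The round tin of paste wax, white with a dark green lid, 63 mm across, 35 mm high, standing upright; lid fixed. 0.18 kg nominal. The point is its centre, 17.5 mm above its underside; z up.
- live_board: Board of the live centre, the long narrow one: a fixed flat wooden board 6 mm thick with a raised dark rim 6 mm wide that stands 6 mm above the board's face (rim top 12 mm above the worktop). Outside 65 x 152 mm, inside the rim 53 x 140 mm. Origin: centre of the underside, on the worktop; the face on which the thing lies is 6 mm above it. y axis along its length, z up.
- spur_board: Board of the spur drive centre, the smallest rectangular one: a fixed flat wooden board 6 mm thick with a raised dark rim 6 mm wide that stands 6 mm above the board's face (rim top 12 mm above the worktop). Outside 58 x 127 mm, inside the rim 46 x 115 mm. Origin: centre of the underside, on the worktop; the face on which the thing lies is 6 mm above it. y axis along its length, z up.
- key_board: Board of the chuck key, the largest, broad one: a fixed flat wooden board 6 mm thick with a raised dark rim 6 mm wide that stands 6 mm above the board's face (rim top 12 mm above the worktop). Outside 112 x 157 mm, inside the rim 100 x 145 mm. Origin: centre of the underside, on the worktop; the face on which the thing lies is 6 mm above it. y axis along its length, z up.
- tin_board: Board of the wax tin, the round one: a fixed flat wooden board 6 mm thick with a raised dark rim 6 mm wide that stands 6 mm above the board's face (rim top 12 mm above the worktop). Outside 96 mm across, inside the rim 84 mm across. Origin: centre of the underside, on the worktop; the face on which the thing lies is 6 mm above it. z up.
- offcut_mid (a point): A sawn reddish-brown wooden offcut, a plain bar 40 x 100 x 22 mm, that lies among the tools: it is not to be moved. The point is its centre, 11 mm above its underside; y axis along its length.
- small_bowl_mid (a point): A little turned wooden bowl, 66 mm across, 36 mm high, standing beyond the work on the left: not to be moved. The point is its centre, 18 mm above its underside.
Things that resemble listed ones, but are neither listed nor needed, are in the scene too. Leave any pink look-alike of the part that bears wax_tin_mid alone.

How it is judged:
At the end, for the whole second after the job is handed in: Each piece at rest, flat (3 mm, 0.08 rad) in the rim of its own board, long ones along it within 0.35 rad, either way round; centre off the board's, along/across, at most: live centre 15.5/14 mm, spur 15/14, key 15/19; tin 13.5. Offcut and bowl within 25 mm of their starts (x of live_centre_mid in the frame of live_board between -0.014 and 0.014 m and y of live_centre_mid in the frame of live_board between -0.0155 and 0.0155 m and angle between the y axis of live_centre_mid and the y axis of live_board, either way round below 0.35 rad and z of live_centre_mid in the frame of live_board between 0.02 and 0.027 m and angle between each of live_centre_mid, spur_centre_mid, chuck_key_mid, wax_tin_mid's own z axis and vertical below 0.08 rad and linear speed of each of live_centre, spur_centre, chuck_key, wax_tin below 0.02 m/s and angular speed of each of live_centre, spur_centre, chuck_key, wax_tin below 0.2 rad/s and x of spur_centre_mid in the frame of spur_board between -0.014 and 0.014 m and y of spur_centre_mid in the frame of spur_board between -0.015 and 0.015 m and angle between the y axis of spur_centre_mid and the y axis of spur_board, either way round below 0.35 rad and z of spur_centre_mid in the frame of spur_board between 0.0155 and 0.0225 m and x of chuck_key_mid in the frame of key_board between -0.019 and 0.019 m and y of chuck_key_mid in the frame of key_board between -0.015 and 0.015 m and angle between the y axis of chuck_key_mid and the y axis of key_board, either way round below 0.35 rad and z of chuck_key_mid in the frame of key_board between 0.012 and 0.019 m and horizontal distance between wax_tin_mid and tin_board below 0.0135 m and z of wax_tin_mid in the frame of tin_board between 0.0195 and 0.0265 m); the robot touches nothing.
It fails at once if the wooden offcut is moved by more than 25 mm (distance of offcut_mid from where it was at the start of the episode above 0.025 m).
It fails at once if the little bowl is moved by more than 25 mm (distance of small_bowl_mid from where it was at the start of the episode above 0.025 m).
It also fails if it takes over 104 s, if anything falls off the work surface, if the arm or the gripper's body presses on something with over 40 N, if the wrist force passes 120 N, or if a joint passes its speed limit or range.

## Working session

There is one attempt and no reset: what is moved stays moved. The work goes in short steps, Python scripts to look and compute and a tool call to move; the robot and the scene stay as the last step left them, time stands still between calls to the robot, and variables do not carry over. Pictures are saved under pics/ and viewed, on a budget of 14 in all, crops included, one or two more only if the job needs it, and the job is handed in when it is done.

Besides the shell and the picture viewer there is one more tool, called after "Emit:" as a command line: name --argument value ..., lists and objects as JSON in quotes. carry_out: Moves the arm, as the interface text tells. Its arguments: {"type":"object","properties":{"commands":{"type":"array","items":{"type":"object","properties":{"claw":{"type":"number"},"dx":{"type":"number"},"dy":{"type":"number"},"dz":{"type":"number"},"wx":{"type":"number"},"wy":{"type":"number"},"wz":{"type":"number"}}}},"force":{"type":"number"}},"required":["commands"]}

```bash
ls; mkdir -p pics; cat > h.py <<'E'
from workcell import *
import numpy as np, cv2, json
from scipy.spatial.transform import Rotation as R
def cam(f):
    h,w=f["pixels"].shape[:2]; fl=h/2/np.tan(np.radians(f["vertical_fov"])/2)
    K=np.array([[fl,0,f["cx"]],[0,fl,f["cy"]],[0,0,1]])
    return K,np.array(f["distortion"],float),R.from_euler("xyz",f["orientation"]).as_matrix(),np.array(f["xyz"])
def ray(f,px,z):
    K,D,Rm,t=cam(f); p=cv2.undistortPoints(np.array(px,float).reshape(-1,1,2),K,D).reshape(-1,2)
    d=np.c_[p,np.ones(len(p))]@Rm.T
    return (t+d*((z-t[2])/d[:,2])[:,None])
def save(f,n,box=None,s=1):
    im=cv2.cvtColor(f["pixels"],cv2.COLOR_RGB2BGR)
    if box: im=im[box[1]:box[3],box[0]:box[2]]
    cv2.imwrite("pics/"+n,cv2.resize(im,None,fx=s,fy=s,interpolation=cv2.INTER_CUBIC))
E
python3 - <<'E'
from h import *
for n in("top","scene"):
    f=grab_frame(n); save(f,n+"0.png",s=1.42); np.save(n+"0.npy",f,allow_pickle=True)
    print(n,{k:v for k,v in f.items() if k!="pixels"})
print(sense())
E
```

```text
pics
top {'vertical_fov': 48.601371298427196, 'cx': 279.9415407938353, 'cy': 211.8721397025495, 'distortion': array([0.00587058, 0.        , 0.        , 0.        , 0.        ]), 'xyz': array([0.36350569, 0.11465517, 1.4151144 ]), 'orientation': array([-3.0690647 ,  0.01376308, -1.55925642])}
scene {'vertical_fov': 51.77622342773653, 'cx': 281.59562903477325, 'cy': 207.8496479906236, 'distortion': array([0.00693521, 0.        , 0.        , 0.        , 0.        ]), 'xyz': array([-0.38933841, -0.59903216,  0.74500746]), 'orientation': array([-2.12637256, -0.00226716, -0.86369904])}
{'clock': 0.1, 'q': array([ 1.07189248e+00,  1.58961879e-01,  1.59812990e+00,  1.05887950e-05,
        1.38617931e+00, -2.10096076e-01]), 'qvel': array([ 0.0005805 , -0.00032627, -0.00281184, -0.0018095 ,  0.00136529,
       -0.00261276]), 'joint_efforts': array([-3.14227209e-04, -3.96993542e+01, -3.32336748e+01, -1.98325665e-04,
        4.25726117e-03,  6.00634081e-06]), 'ee_pos': array([0.16357448, 0.55080173, 0.30301699]), 'tcp_rot': array([-3.13995329e+00, -3.60221038e-04,  2.85278264e+00]), 'force': array([-0.72932288,  0.01334139,  0.32165003]), 'moment': array([-0.02867201, -0.05258468,  0.0213914 ]), 'finger_gap': 0.08521166845314404}
```

View pics/top0.png

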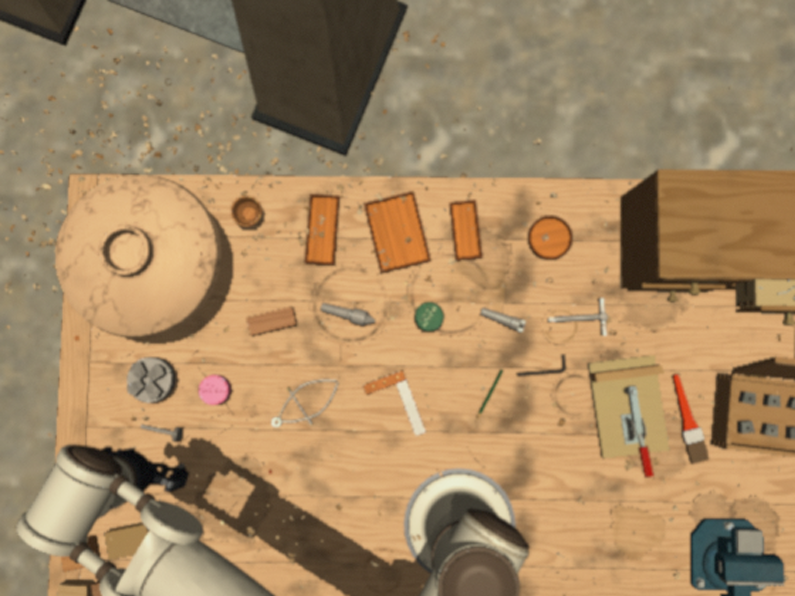

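View pics/scene0.png

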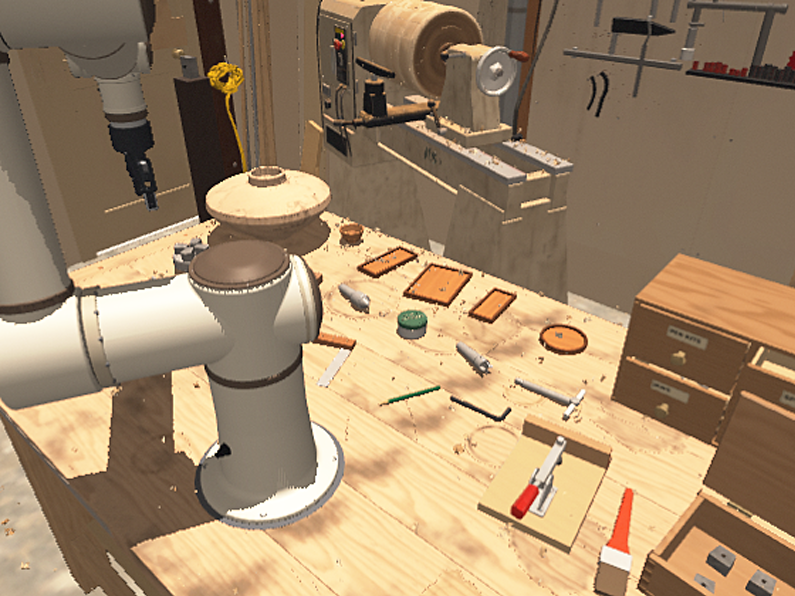

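Candidates in the enlarged top view:

| Piece | Pixel | Look-alike |
|---|---|---|
| Live centre | (347,314) | small grey tool (160,432) |
| Spur | (503,320) | same small grey tool |
| Tin (green) | (429,317) | pink tin (214,390), leave |
| Key (T) | (580,317) | hex key (540,370) |

The boards are at live (322,230), key (398,232), spur (466,230) and round (550,238). The offcut is at (272,320) and the bowl at (247,212).

```bash
cat > meas.py <<'E'
from h import *
def seg(f,names=None,dbg=None):
    im=f["pixels"]; hsv=cv2.cvtColor(im,cv2.COLOR_RGB2HSV); S=hsv[...,1].astype(int);H=hsv[...,0];V=hsv[...,2]
    roi=np.zeros(S.shape,bool); roi[130:240,160:440]=1
    masks={"grey":(S<62)&(V>50),"green":(H>45)&(H<95)&(S>70),"board":((H<14)&(S>150)|(S>185)&(H<18))}
    out=[]
    for k,m in masks.items():
        m=cv2.morphologyEx((m&roi).astype(np.uint8)*255,cv2.MORPH_CLOSE,np.ones((3,3)))
        if dbg is not None: dbg[m>0]={"grey":(255,0,255),"green":(0,255,0),"board":(0,255,255)}[k]
        for c in cv2.findContours(m,cv2.RETR_EXTERNAL,cv2.CHAIN_APPROX_NONE)[0]:
            if cv2.contourArea(c)<60: continue
            z={"grey":.014,"green":.035,"board":.012}[k]
            P=ray(f,c.reshape(-1,2),z)[:,:2].astype(np.float32)*1000
            r=cv2.minAreaRect(P); b=cv2.boxPoints(r); e=b[1]-b[0],b[2]-b[1]; e=max(e,key=np.linalg.norm)
            out.append((k,c.reshape(-1,2).mean(0).round(),np.round(r[0],1),np.round(sorted(r[1]),1),round(float(np.degrees(np.arctan2(e[1],e[0]))%180),1)))
    return out
if __name__=="__main__":
    f=grab_frame("top"); d=f["pixels"][...,::-1].copy(); o=d.copy()
    for x in seg(f,dbg=d): print(*x)
    c=np.vstack([o[130:240,160:440],d[130:240,160:440]])
    cv2.imwrite("pics/crop1.png",cv2.resize(c,None,fx=2.7,fy=2.7,interpolation=cv2.INTER_CUBIC))
E
python3 meas.py
```

```text
grey [355. 225.] [426.9 -86.3] [25.7 93.2] 74.9
grey [244. 221.] [436.4 242.3] [ 27.1 110.9] 76.6
grey [412. 223.] [ 419.7 -254. ] [ 72.7 123.1] 111.8
green [302. 223.] [431.2  68.9] [53.4 53.5] 0.6
board [387. 167.] [ 605.3 -188.3] [85.8 90.8] 90.5
board [328. 162.] [619.6  -8. ] [ 55.1 124.2] 6.4
board [173. 149.] [657.7 466.4] [48.5 53.2] 67.6
board [226. 161.] [618.2 300.4] [ 61.1 148.5] 176.7
board [280. 162.] [614.  138.8] [108.  153.2] 14.4
```

View pics/crop1.png

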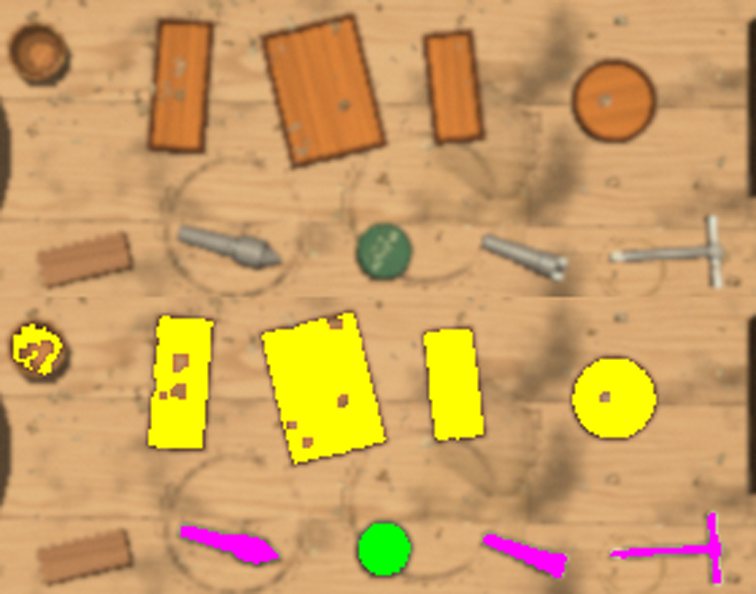

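```bash
cat > to.py <<'E'
from h import *
import sys
def to(p,yaw,q,yaw2):
    y=np.radians(yaw); d=np.array(q,float)-p
    w=(yaw2-yaw+180)%360-180
    return dict(dx=round(d[0]*np.cos(y)+d[1]*np.sin(y),1),dy=round(d[0]*np.sin(y)-d[1]*np.cos(y),1),dz=round(-d[2],1),wz=round(-np.radians(w),3))
def now():
    s=sense(); return s["ee_pos"]*1000,np.degrees(s["tcp_rot"][2])
E
python3 - <<'E'
from to import *
f=np.load("top0.npy",allow_pickle=True).item()
p=lambda *c:[(160+u/2.7,130+v/2.7) for u,v in c]
k=ray(f,p((611,257),(718,251)),.01)*1000; d=k[0]-k[1]
print("key",k,np.hypot(*d[:2]),np.degrees(np.arctan2(d[1],d[0])),k.mean(0),"grip",k.mean(0)-20*d/np.linalg.norm(d))
l=ray(f,p((179,231),(281,261)),.018)*1000; print("live",l,np.linalg.norm(l[0]-l[1]),l.mean(0))
l=ray(f,p((484,239),(567,270)),.013)*1000; print("spur",l,l.mean(0))
print(to([164,551,304],163.5,[436,241,200],76.6),now())
E
```

```text
key [[ 428.54012551 -185.72470742   10.        ]
 [ 436.54231393 -304.56574857   10.        ]] 119.11015104126061 93.85220929755212 [ 432.54121972 -245.145228     10.        ] grip [ 433.88488159 -265.10004127   10.        ]
live [[451.95547302 296.67556751  18.        ]
 [419.6955798  182.25014751  18.        ]] 118.88598509532869 [435.82552641 239.46285751  18.        ]
spur [[ 446.95630278  -43.90998293   13.        ]
 [ 413.38240154 -136.20695026   13.        ]] [430.16935216 -90.0584666   13.        ]
{'dx': np.float64(-348.8), 'dy': np.float64(-220.0), 'dz': np.float64(104.0), 'wz': np.float64(1.517)} (array([163.60113175, 550.85259025, 303.1359281 ]), np.float64(163.45488479354643))
```

Emit:
carry_out --commands '[{"dx": -349, "dy": -220, "dz": 104, "wz": 1.54, "claw": 85}, {"dx": -349, "dy": -220, "dz": 104, "wz": 1.54, "claw": 85}, {"dx": -349, "dy": -220, "dz": 104, "wz": 1.54, "claw": 85}, {"dx": -349, "dy": -220, "dz": 104, "wz": 1.54, "claw": 85}, {"dx": -349, "dy": -220, "dz": 104, "wz": 1.54, "claw": 85}, {"dx": -349, "dy": -220, "dz": 104, "wz": 1.54, "claw": 85}, {"dx": -349, "dy": -220, "dz": 104, "wz": 1.54, "claw": 85}, {"dx": -349, "dy": -220, "dz": 104, "wz": 1.54, "claw": 85}, {"dx": -349, "dy": -220, "dz": 104, "wz": 1.54, "claw": 85}, {"dx": -349, "dy": -220, "dz": 104, "wz": 1.54, "claw": 85}]' --force 50

```text
schema error: expected keys claw, dx, dy, dz, wx, wy, wz
```

Emit:
carry_out --commands '[{"dx": -349, "dy": -220, "dz": 104, "wx": 0, "wy": 0, "wz": 1.54, "claw": 85}, {"dx": -349, "dy": -220, "dz": 104, "wx": 0, "wy": 0, "wz": 1.54, "claw": 85}, {"dx": -349, "dy": -220, "dz": 104, "wx": 0, "wy": 0, "wz": 1.54, "claw": 85}, {"dx": -349, "dy": -220, "dz": 104, "wx": 0, "wy": 0, "wz": 1.54, "claw": 85}, {"dx": -349, "dy": -220, "dz": 104, "wx": 0, "wy": 0, "wz": 1.54, "claw": 85}, {"dx": -349, "dy": -220, "dz": 104, "wx": 0, "wy": 0, "wz": 1.54, "claw": 85}, {"dx": -349, "dy": -220, "dz": 104, "wx": 0, "wy": 0, "wz": 1.54, "claw": 85}, {"dx": -349, "dy": -220, "dz": 104, "wx": 0, "wy": 0, "wz": 1.54, "claw": 85}, {"dx": -349, "dy": -220, "dz": 104, "wx": 0, "wy": 0, "wz": 1.54, "claw": 85}, {"dx": -349, "dy": -220, "dz": 104, "wx": 0, "wy": 0, "wz": 1.54, "claw": 85}]' --force 50

```text
clock: 1.15
ee_pos: [0.437, 0.2381, 0.1987]
tcp_rot: [-3.14, 0.001, 1.342]
force: [0.3, 0.3, -0.3]
finger_gap: 0.085
```

Emit:
carry_out --commands '[{"dx": 0, "dy": 0, "dz": 50, "wx": 0, "wy": 0, "wz": 0.03, "claw": 85}, {"dx": 0, "dy": 0, "dz": 70, "wx": 0, "wy": 0, "wz": 0.03, "claw": 85}, {"dx": 0, "dy": 0, "dz": 70, "wx": 0, "wy": 0, "wz": 0.03, "claw": 85}, {"dx": 0, "dy": 0, "dz": 70, "wx": 0, "wy": 0, "wz": 0.03, "claw": 85}]'

```text
clock: 1.55
ee_pos: [0.4358, 0.2409, 0.1302]
tcp_rot: [-3.141, 0.0, 1.323]
force: [0.2, 0.2, -0.8]
finger_gap: 0.0854
```

```bash
python3 - <<'E'
from to import *
p,y=now(); print(p,y,to(p,y,[436,240.5,82],75.3))
f=grab_frame("scene"); K,D,Rm,t=cam(f)
save(f,"s1.png",(190,130,390,260),4)
E
```

```text
[435.78168544 240.9405622  130.24653876] 75.79742068440635 {'dx': np.float64(-0.4), 'dy': np.float64(0.3), 'dz': np.float64(48.2), 'wz': np.float64(0.009)}
```

View pics/s1.png

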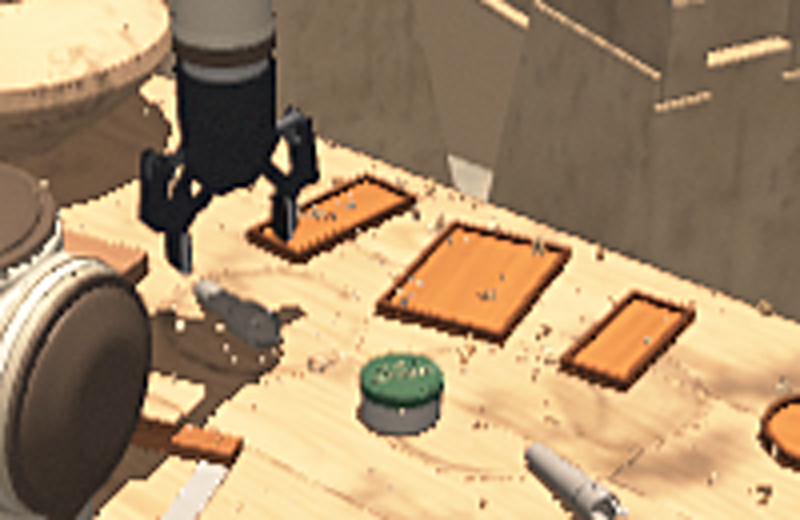

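The fingers, at crop (180,265) and (288,230), straddle the live centre at (240,310). The position matches, so I descend and grip.

Emit:
carry_out --commands '[{"dx": 0, "dy": 0, "dz": 25, "wx": 0, "wy": 0, "wz": 0.01, "claw": 85}, {"dx": 0, "dy": 0, "dz": 48, "wx": 0, "wy": 0, "wz": 0.01, "claw": 85}, {"dx": 0, "dy": 0, "dz": 48, "wx": 0, "wy": 0, "wz": 0.01, "claw": 60}, {"dx": 0, "dy": 0, "dz": 48, "wx": 0, "wy": 0, "wz": 0.01, "claw": 40}, {"dx": 0, "dy": 0, "dz": 48, "wx": 0, "wy": 0, "wz": 0.01, "claw": 15}, {"dx": 0, "dy": 0, "dz": 48, "wx": 0, "wy": 0, "wz": 0.01, "claw": 15}, {"dx": 0, "dy": 0, "dz": 48, "wx": 0, "wy": 0, "wz": 0.01, "claw": 15}, {"dx": 0, "dy": 0, "dz": 48, "wx": 0, "wy": 0, "wz": 0.01, "claw": 15}, {"dx": 0, "dy": 0, "dz": 48, "wx": 0, "wy": 0, "wz": 0.01, "claw": 15}]' --force 50

```text
clock: 2.5
ee_pos: [0.4373, 0.2413, 0.0838]
tcp_rot: [3.138, -0.002, 1.313]
force: [1.1, 0.2, 6.3]
finger_gap: 0.0254
```

Emit:
carry_out --commands '[{"dx": 0, "dy": 0, "dz": 0, "wx": 0, "wy": 0, "wz": 0, "claw": 15}, {"dx": 0, "dy": 0, "dz": -30, "wx": 0, "wy": 0, "wz": 0, "claw": 15}, {"dx": 0, "dy": 0, "dz": -70, "wx": 0, "wy": 0, "wz": 0, "claw": 15}, {"dx": 0, "dy": 0, "dz": -100, "wx": 0, "wy": 0, "wz": 0, "claw": 15}, {"dx": 0, "dy": 0, "dz": -100, "wx": 0, "wy": 0, "wz": 0, "claw": 15}, {"dx": 0, "dy": 0, "dz": -100, "wx": 0, "wy": 0, "wz": 0, "claw": 15}]'

```text
clock: 3.1
ee_pos: [0.4354, 0.2408, 0.1818]
tcp_rot: [3.141, -0.0, 1.313]
force: [-0.5, -1.0, -3.5]
finger_gap: 0.0251
```

```bash
python3 - <<'E'
from to import *
p,y=now(); print(p,y,sense()["finger_gap"],to(p,y,[618.2,300.4,182],-3.3))
E
```

```text
[435.43257205 240.8429358  181.75111633] 75.21977470061806 0.025083560925474903 {'dx': np.float64(104.2), 'dy': np.float64(161.5), 'dz': np.float64(-0.2), 'wz': np.float64(1.37)}
```

Emit:
carry_out --commands '[{"dx": 104, "dy": 161.5, "dz": 0, "wx": 0, "wy": 0, "wz": 1.37, "claw": 15}, {"dx": 104, "dy": 161.5, "dz": 0, "wx": 0, "wy": 0, "wz": 1.37, "claw": 15}, {"dx": 104, "dy": 161.5, "dz": 0, "wx": 0, "wy": 0, "wz": 1.37, "claw": 15}, {"dx": 104, "dy": 161.5, "dz": 0, "wx": 0, "wy": 0, "wz": 1.37, "claw": 15}, {"dx": 104, "dy": 161.5, "dz": 0, "wx": 0, "wy": 0, "wz": 1.37, "claw": 15}, {"dx": 104, "dy": 161.5, "dz": 0, "wx": 0, "wy": 0, "wz": 1.37, "claw": 15}, {"dx": 104, "dy": 161.5, "dz": 0, "wx": 0, "wy": 0, "wz": 1.37, "claw": 15}, {"dx": 104, "dy": 161.5, "dz": 0, "wx": 0, "wy": 0, "wz": 1.37, "claw": 15}, {"dx": 104, "dy": 161.5, "dz": 0, "wx": 0, "wy": 0, "wz": 1.37, "claw": 15}, {"dx": 104, "dy": 161.5, "dz": 0, "wx": 0, "wy": 0, "wz": 1.37, "claw": 15}]'

```text
clock: 4.1
ee_pos: [0.6168, 0.2998, 0.1783]
tcp_rot: [3.14, 0.005, -0.059]
force: [-0.4, -0.7, -2.8]
finger_gap: 0.0258
```

Emit:
carry_out --commands '[{"dx": 0, "dy": 0, "dz": 0, "wx": 0, "wy": 0, "wz": 0, "claw": 15}, {"dx": 0, "dy": 0, "dz": 40, "wx": 0, "wy": 0, "wz": 0, "claw": 15}, {"dx": 0, "dy": 0, "dz": 70, "wx": 0, "wy": 0, "wz": 0, "claw": 15}, {"dx": 0, "dy": 0, "dz": 70, "wx": 0, "wy": 0, "wz": 0, "claw": 15}, {"dx": 0, "dy": 0, "dz": 70, "wx": 0, "wy": 0, "wz": 0, "claw": 15}]'

```text
clock: 4.6
ee_pos: [0.6178, 0.3001, 0.1112]
tcp_rot: [3.141, 0.002, -0.056]
force: [0.2, -0.2, -3.1]
finger_gap: 0.0254
```

```bash
python3 - <<'E'
from to import *
p,y=now(); print(p,y,sense()["finger_gap"],to(p,y,[618.2,300.4,89],-3.3))
f=grab_frame("scene"); save(f,"s2.png",(220,130,360,235),5)
f=grab_frame("top"); save(f,"t2.png",(170,110,310,215),5)
E
```

```text
[617.80457201 300.13700785 111.20322399] -3.190125915070915 0.025364293454221868 {'dx': np.float64(0.4), 'dy': np.float64(-0.3), 'dz': np.float64(22.2), 'wz': np.float64(0.002)}
```

View pics/s2.png

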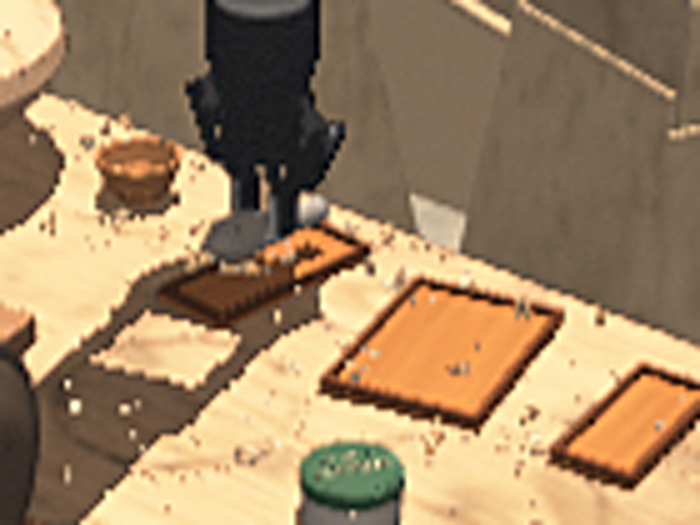

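The live centre, at (270,225), hangs above and in line with its board. I lower it and release.

Emit:
carry_out --commands '[{"dx": 0, "dy": 0, "dz": 12, "wx": 0, "wy": 0, "wz": 0, "claw": 15}, {"dx": 0, "dy": 0, "dz": 20, "wx": 0, "wy": 0, "wz": 0, "claw": 15}, {"dx": 0, "dy": 0, "dz": 22, "wx": 0, "wy": 0, "wz": 0, "claw": 15}, {"dx": 0, "dy": 0, "dz": 22, "wx": 0, "wy": 0, "wz": 0, "claw": 15}]'

```text
clock: 5.1
ee_pos: [0.6183, 0.3003, 0.0899]
tcp_rot: [3.142, 0.0, -0.057]
force: [-0.3, -0.7, -1.9]
finger_gap: 0.0255
```

Emit:
carry_out --commands '[{"dx": 0, "dy": 0, "dz": 0, "wx": 0, "wy": 0, "wz": 0, "claw": 30}, {"dx": 0, "dy": 0, "dz": 0, "wx": 0, "wy": 0, "wz": 0, "claw": 50}, {"dx": 0, "dy": 0, "dz": 0, "wx": 0, "wy": 0, "wz": 0, "claw": 50}, {"dx": 0, "dy": 0, "dz": -30, "wx": 0, "wy": 0, "wz": 0, "claw": 50}, {"dx": 0, "dy": 0, "dz": -80, "wx": 0, "wy": 0, "wz": 0, "claw": 80}, {"dx": 0, "dy": 0, "dz": -110, "wx": 0, "wy": 0, "wz": 0, "claw": 85}, {"dx": 0, "dy": 0, "dz": -110, "wx": 0, "wy": 0, "wz": 0, "claw": 85}, {"dx": 0, "dy": 0, "dz": -110, "wx": 0, "wy": 0, "wz": 0, "claw": 85}]'

```text
clock: 5.9
ee_pos: [0.6189, 0.3004, 0.2011]
tcp_rot: [-3.141, -0.002, -0.057]
force: [-0.7, 0.7, -0.1]
finger_gap: 0.0849
```

```bash
python3 - <<'E'
from to import *
p,y=now(); print(p,y,sense()["finger_gap"],to(p,y,[431.2,68.9,200],0))
E
```

```text
[618.85635956 300.37527347 201.08476154] -3.2781108587257517 0.08485988824492491 {'dx': np.float64(-174.1), 'dy': np.float64(241.8), 'dz': np.float64(1.1), 'wz': np.float64(-0.057)}
```

Emit:
carry_out --commands '[{"dx": -174, "dy": 242, "dz": 0, "wx": 0, "wy": 0, "wz": 0, "claw": 85}, {"dx": -174, "dy": 242, "dz": 0, "wx": 0, "wy": 0, "wz": 0, "claw": 85}, {"dx": -174, "dy": 242, "dz": 0, "wx": 0, "wy": 0, "wz": 0, "claw": 85}, {"dx": -174, "dy": 242, "dz": 0, "wx": 0, "wy": 0, "wz": 0, "claw": 85}, {"dx": -174, "dy": 242, "dz": 0, "wx": 0, "wy": 0, "wz": 0, "claw": 85}, {"dx": -174, "dy": 242, "dz": 0, "wx": 0, "wy": 0, "wz": 0, "claw": 85}, {"dx": -174, "dy": 242, "dz": 40, "wx": 0, "wy": 0, "wz": 0, "claw": 85}, {"dx": -174, "dy": 242, "dz": 70, "wx": 0, "wy": 0, "wz": 0, "claw": 85}, {"dx": -174, "dy": 242, "dz": 70, "wx": 0, "wy": 0, "wz": 0, "claw": 85}, {"dx": -174, "dy": 242, "dz": 70, "wx": 0, "wy": 0, "wz": 0, "claw": 85}]'

```text
clock: 6.9
ee_pos: [0.4299, 0.0688, 0.1291]
tcp_rot: [-3.141, 0.003, -0.057]
force: [0.3, 0.3, 0.9]
finger_gap: 0.0851
```

```bash
python3 - <<'E'
from to import *
p,y=now(); print(p,y,sense()["finger_gap"],to(p,y,[431.2,68.9,82],-3.3))
f=grab_frame("scene"); save(f,"s3.png",(230,130,370,235),4)
t=grab_frame("top"); save(t,"t3.png",(190,120,330,225),4)
a=np.hstack([cv2.imread("pics/s3.png"),cv2.imread("pics/t3.png")]); cv2.imwrite("pics/c3.png",cv2.resize(a,None,fx=.7,fy=.7))
from meas import seg
for x in seg(t): print(*x)
E
```

```text
[429.89516183  68.75058118 129.09133752] -3.2692708332768943 0.0851188984290712 {'dx': np.float64(1.3), 'dy': np.float64(-0.2), 'dz': np.float64(47.1), 'wz': np.float64(0.001)}
grey [355. 225.] [426.6 -85.8] [25.6 93.8] 75.5
grey [412. 223.] [ 419.7 -254. ] [ 72.7 123.1] 111.8
grey [306. 215.] [451.9  51.9] [107.3 158.6] 82.8
grey [226. 161.] [619.  304.5] [ 24.4 110.9] 1.1
board [387. 167.] [ 605.3 -188.3] [85.8 90.9] 90.5
board [328. 162.] [619.4  -8.3] [ 55.1 124.2] 6.6
board [173. 150.] [654.9 463.5] [49.7 55.1] 45.8
board [226. 161.] [618.2 299.7] [ 62.2 148.5] 176.6
board [280. 162.] [614.1 138.8] [108.  153.3] 14.4
```

View pics/c3.png

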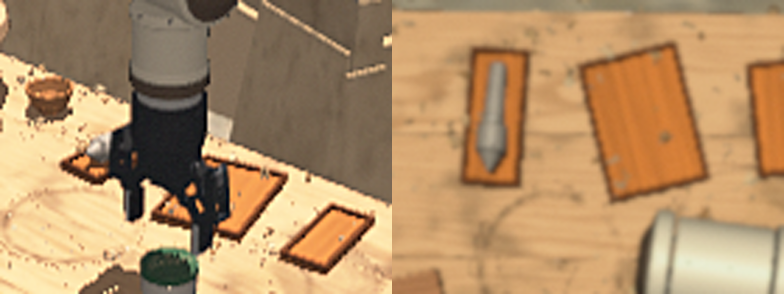

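The live centre lies within its board at right-hand crop (492,115), about 4 mm off centre. The open fingers, at left-hand crop (132,215) and (202,248), straddle the tin at (168,262). Now I grip the tin.

Emit:
carry_out --commands '[{"dx": 1, "dy": 0, "dz": 25, "wx": 0, "wy": 0, "wz": 0, "claw": 85}, {"dx": 1, "dy": 0, "dz": 47, "wx": 0, "wy": 0, "wz": 0, "claw": 85}, {"dx": 1, "dy": 0, "dz": 47, "wx": 0, "wy": 0, "wz": 0, "claw": 85}, {"dx": 1, "dy": 0, "dz": 47, "wx": 0, "wy": 0, "wz": 0, "claw": 70}, {"dx": 1, "dy": 0, "dz": 47, "wx": 0, "wy": 0, "wz": 0, "claw": 55}, {"dx": 1, "dy": 0, "dz": 47, "wx": 0, "wy": 0, "wz": 0, "claw": 55}, {"dx": 1, "dy": 0, "dz": 47, "wx": 0, "wy": 0, "wz": 0, "claw": 55}]' --force 45

```text
clock: 7.7
ee_pos: [0.4333, 0.0686, 0.085]
tcp_rot: [-3.142, -0.003, -0.057]
force: [-2.0, 0.9, 5.6]
finger_gap: 0.0614
```

Emit:
carry_out --commands '[{"dx": 0, "dy": 0, "dz": 0, "wx": 0, "wy": 0, "wz": 0, "claw": 55}, {"dx": 0, "dy": 0, "dz": -30, "wx": 0, "wy": 0, "wz": 0, "claw": 55}, {"dx": 0, "dy": 0, "dz": -70, "wx": 0, "wy": 0, "wz": 0, "claw": 55}, {"dx": 0, "dy": 0, "dz": -100, "wx": 0, "wy": 0, "wz": 0, "claw": 55}, {"dx": 0, "dy": 0, "dz": -100, "wx": 0, "wy": 0, "wz": 0, "claw": 55}, {"dx": 0, "dy": 0, "dz": -100, "wx": 0, "wy": 0, "wz": 0, "claw": 55}]'

```text
clock: 8.3
ee_pos: [0.4322, 0.0685, 0.1838]
tcp_rot: [3.141, -0.002, -0.057]
force: [-0.4, 0.8, -2.9]
finger_gap: 0.0614
```

```bash
python3 - <<'E'
from to import *
p,y=now(); print(p,y,sense()["finger_gap"],to(p,y,[605.3,-188.3,182],-3.3))
E
```

```text
[432.21567819  68.51313343 183.79201993] -3.2705545217293124 0.06135315662756846 {'dx': np.float64(187.5), 'dy': np.float64(246.5), 'dz': np.float64(1.8), 'wz': np.float64(0.001)}
```

Emit:
carry_out --commands '[{"dx": 187.5, "dy": 246.5, "dz": 0, "wx": 0, "wy": 0, "wz": 0, "claw": 55}, {"dx": 187.5, "dy": 246.5, "dz": 0, "wx": 0, "wy": 0, "wz": 0, "claw": 55}, {"dx": 187.5, "dy": 246.5, "dz": 0, "wx": 0, "wy": 0, "wz": 0, "claw": 55}, {"dx": 187.5, "dy": 246.5, "dz": 0, "wx": 0, "wy": 0, "wz": 0, "claw": 55}, {"dx": 187.5, "dy": 246.5, "dz": 0, "wx": 0, "wy": 0, "wz": 0, "claw": 55}, {"dx": 187.5, "dy": 246.5, "dz": 0, "wx": 0, "wy": 0, "wz": 0, "claw": 55}, {"dx": 187.5, "dy": 246.5, "dz": 0, "wx": 0, "wy": 0, "wz": 0, "claw": 55}, {"dx": 187.5, "dy": 246.5, "dz": 40, "wx": 0, "wy": 0, "wz": 0, "claw": 55}, {"dx": 187.5, "dy": 246.5, "dz": 75, "wx": 0, "wy": 0, "wz": 0, "claw": 55}, {"dx": 187.5, "dy": 246.5, "dz": 75, "wx": 0, "wy": 0, "wz": 0, "claw": 55}]'

```text
clock: 9.3
ee_pos: [0.5997, -0.1853, 0.0998]
tcp_rot: [-3.135, 0.015, -0.057]
force: [-2.1, 1.6, -2.3]
finger_gap: 0.0611
```

Emit:
carry_out --commands '[{"dx": 0, "dy": 0, "dz": 0, "wx": 0, "wy": 0, "wz": 0, "claw": 55}, {"dx": 0, "dy": 0, "dz": 0, "wx": 0, "wy": 0, "wz": 0, "claw": 55}]'

```text
clock: 9.5
ee_pos: [0.6059, -0.1885, 0.1099]
tcp_rot: [3.14, -0.003, -0.057]
force: [0.6, -0.8, -1.5]
finger_gap: 0.0616
```

```bash
python3 - <<'E'
from to import *
p,y=now(); print(p,y,sense()["finger_gap"],to(p,y,[605.3,-188.3,90],-3.3))
f=grab_frame("scene"); save(f,"s4.png",(330,180,450,270),5)
E
```

```text
[ 605.90373309 -188.47986728  109.90536979] -3.2525125594381548 0.06164670255106368 {'dx': np.float64(-0.6), 'dy': np.float64(-0.1), 'dz': np.float64(19.9), 'wz': np.float64(0.001)}
```

View pics/s4.png

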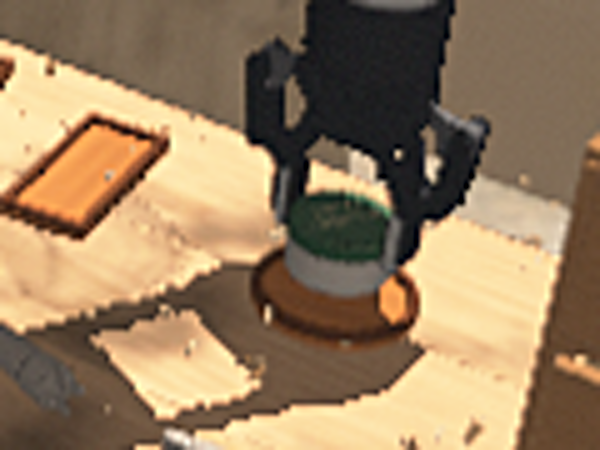

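The tin, at (340,240), is over its round board at (335,290) and level. I lower it and release.

Emit:
carry_out --commands '[{"dx": 0, "dy": 0, "dz": 10, "wx": 0, "wy": 0, "wz": 0, "claw": 55}, {"dx": 0, "dy": 0, "dz": 18, "wx": 0, "wy": 0, "wz": 0, "claw": 55}, {"dx": 0, "dy": 0, "dz": 20, "wx": 0, "wy": 0, "wz": 0, "claw": 55}, {"dx": 0, "dy": 0, "dz": 20, "wx": 0, "wy": 0, "wz": 0, "claw": 55}]'

```text
clock: 9.95
ee_pos: [0.6055, -0.1886, 0.0896]
tcp_rot: [3.141, -0.001, -0.057]
force: [-3.6, 1.1, 10.0]
finger_gap: 0.0611
```

Emit:
carry_out --commands '[{"dx": 0, "dy": 0, "dz": 0, "wx": 0, "wy": 0, "wz": 0, "claw": 66}, {"dx": 0, "dy": 0, "dz": 0, "wx": 0, "wy": 0, "wz": 0, "claw": 82}, {"dx": 0, "dy": 0, "dz": 0, "wx": 0, "wy": 0, "wz": 0, "claw": 82}, {"dx": 0, "dy": 0, "dz": -20, "wx": 0, "wy": 0, "wz": 0, "claw": 85}, {"dx": 0, "dy": 0, "dz": -60, "wx": 0, "wy": 0, "wz": 0, "claw": 85}, {"dx": 0, "dy": 0, "dz": -110, "wx": 0, "wy": 0, "wz": 0, "claw": 85}, {"dx": 0, "dy": 0, "dz": -110, "wx": 0, "wy": 0, "wz": 0, "claw": 85}, {"dx": 0, "dy": 0, "dz": -110, "wx": 0, "wy": 0, "wz": 0, "claw": 85}]'

```text
clock: 10.75
ee_pos: [0.6058, -0.1888, 0.1998]
tcp_rot: [3.14, -0.004, -0.057]
force: [-0.4, 1.2, -0.7]
finger_gap: 0.0852
```

```bash
python3 - <<'E'
from to import *
p,y=now(); print(p,y,sense()["finger_gap"],to(p,y,[429,-88,200],72.5))
E
```

```text
[ 605.79098335 -188.7631805   199.76603088] -3.2779152775478977 0.08520647692360611 {'dx': np.float64(-182.3), 'dy': np.float64(-90.5), 'dz': np.float64(-0.2), 'wz': np.float64(-1.323)}
```

Emit:
carry_out --commands '[{"dx": -182, "dy": -90.5, "dz": 0, "wx": 0, "wy": 0, "wz": -1.323, "claw": 85}, {"dx": -182, "dy": -90.5, "dz": 0, "wx": 0, "wy": 0, "wz": -1.323, "claw": 85}, {"dx": -182, "dy": -90.5, "dz": 0, "wx": 0, "wy": 0, "wz": -1.323, "claw": 85}, {"dx": -182, "dy": -90.5, "dz": 0, "wx": 0, "wy": 0, "wz": -1.323, "claw": 85}, {"dx": -182, "dy": -90.5, "dz": 0, "wx": 0, "wy": 0, "wz": -1.323, "claw": 85}, {"dx": -182, "dy": -90.5, "dz": 0, "wx": 0, "wy": 0, "wz": -1.323, "claw": 85}, {"dx": -182, "dy": -90.5, "dz": 0, "wx": 0, "wy": 0, "wz": -1.323, "claw": 85}, {"dx": -182, "dy": -90.5, "dz": 0, "wx": 0, "wy": 0, "wz": -1.323, "claw": 85}, {"dx": -182, "dy": -90.5, "dz": 0, "wx": 0, "wy": 0, "wz": -1.323, "claw": 85}, {"dx": -182, "dy": -90.5, "dz": 0, "wx": 0, "wy": 0, "wz": -1.323, "claw": 85}]'

```text
clock: 11.75
ee_pos: [0.4274, -0.0871, 0.1963]
tcp_rot: [-3.138, -0.001, 1.266]
force: [0.0, -0.5, -1.0]
finger_gap: 0.0853
```

Emit:
carry_out --commands '[{"dx": 0, "dy": 0, "dz": 40, "wx": 0, "wy": 0, "wz": 0, "claw": 85}, {"dx": 0, "dy": 0, "dz": 80, "wx": 0, "wy": 0, "wz": 0, "claw": 85}, {"dx": 0, "dy": 0, "dz": 80, "wx": 0, "wy": 0, "wz": 0, "claw": 85}, {"dx": 0, "dy": 0, "dz": 80, "wx": 0, "wy": 0, "wz": 0, "claw": 85}]'

```text
clock: 12.15
ee_pos: [0.4277, -0.0872, 0.1175]
tcp_rot: [-3.139, -0.001, 1.264]
force: [-0.1, 0.2, 0.3]
finger_gap: 0.085
```

```bash
python3 - <<'E'
from to import *
p,y=now(); print(p,y,sense()["finger_gap"],to(p,y,[429,-88,81],72.5))
f=grab_frame("scene"); save(f,"s5.png",(270,160,430,280),5)
E
```

```text
[427.68748411 -87.15517225 117.46290956] 72.43001408120197 0.08500661279293449 {'dx': np.float64(-0.4), 'dy': np.float64(1.5), 'dz': np.float64(36.5), 'wz': np.float64(-0.001)}
```

View pics/s5.png

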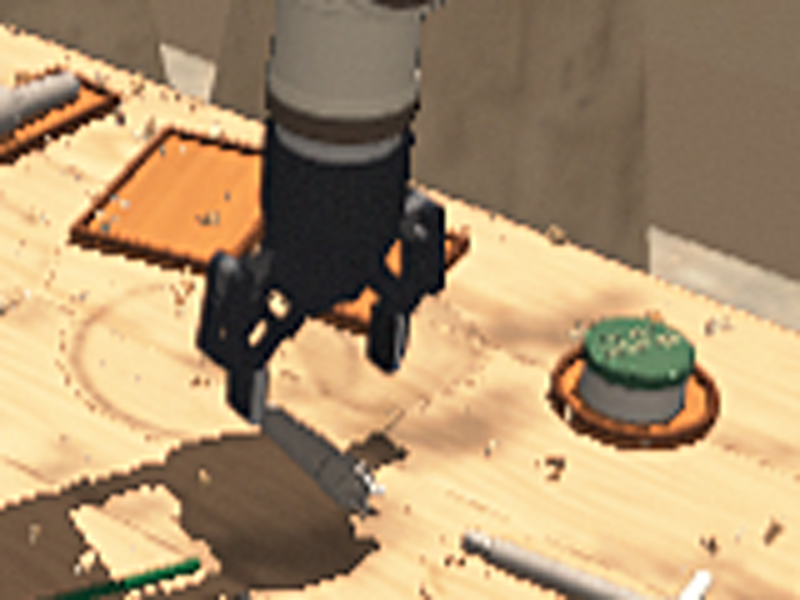

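The tin sits in its round board at (635,370). The fingers, at (248,405) and (385,350), straddle the spur centre at (318,460).

Emit:
carry_out --commands '[{"dx": 0, "dy": 1, "dz": 20, "wx": 0, "wy": 0, "wz": 0, "claw": 85}, {"dx": 0, "dy": 1, "dz": 37, "wx": 0, "wy": 0, "wz": 0, "claw": 85}, {"dx": 0, "dy": 1, "dz": 37, "wx": 0, "wy": 0, "wz": 0, "claw": 60}, {"dx": 0, "dy": 1, "dz": 37, "wx": 0, "wy": 0, "wz": 0, "claw": 35}, {"dx": 0, "dy": 1, "dz": 37, "wx": 0, "wy": 0, "wz": 0, "claw": 10}, {"dx": 0, "dy": 1, "dz": 37, "wx": 0, "wy": 0, "wz": 0, "claw": 10}, {"dx": 0, "dy": 1, "dz": 37, "wx": 0, "wy": 0, "wz": 0, "claw": 10}, {"dx": 0, "dy": 1, "dz": 37, "wx": 0, "wy": 0, "wz": 0, "claw": 10}, {"dx": 0, "dy": 1, "dz": 37, "wx": 0, "wy": 0, "wz": 0, "claw": 10}]' --force 50

```text
clock: 13.1
ee_pos: [0.4305, -0.0884, 0.0823]
tcp_rot: [3.139, 0.0, 1.266]
force: [-0.1, 0.5, 5.5]
finger_gap: 0.0196
```

Emit:
carry_out --commands '[{"dx": 0, "dy": 0, "dz": 0, "wx": 0, "wy": 0, "wz": 0, "claw": 10}, {"dx": 0, "dy": 0, "dz": -30, "wx": 0, "wy": 0, "wz": 0, "claw": 10}, {"dx": 0, "dy": 0, "dz": -70, "wx": 0, "wy": 0, "wz": 0, "claw": 10}, {"dx": 0, "dy": 0, "dz": -100, "wx": 0, "wy": 0, "wz": 0, "claw": 10}, {"dx": 0, "dy": 0, "dz": -100, "wx": 0, "wy": 0, "wz": 0, "claw": 10}, {"dx": 0, "dy": 0, "dz": -100, "wx": 0, "wy": 0, "wz": 0, "claw": 10}]'

```text
clock: 13.7
ee_pos: [0.4293, -0.0878, 0.181]
tcp_rot: [3.141, 0.0, 1.266]
force: [-0.5, 0.2, -2.1]
finger_gap: 0.0195
```

```bash
python3 - <<'E'
from to import *
p,y=now(); print(p,y,sense()["finger_gap"],to(p,y,[619.5,-8.2,180],6.5))
E
```

```text
[429.29758485 -87.83994879 181.01197461] 72.52369157913931 0.01952075974922485 {'dx': np.float64(133.1), 'dy': np.float64(157.5), 'dz': np.float64(1.0), 'wz': np.float64(1.152)}
```

Emit:
carry_out --commands '[{"dx": 133, "dy": 157.5, "dz": 0, "wx": 0, "wy": 0, "wz": 1.152, "claw": 10}, {"dx": 133, "dy": 157.5, "dz": 0, "wx": 0, "wy": 0, "wz": 1.152, "claw": 10}, {"dx": 133, "dy": 157.5, "dz": 0, "wx": 0, "wy": 0, "wz": 1.152, "claw": 10}, {"dx": 133, "dy": 157.5, "dz": 0, "wx": 0, "wy": 0, "wz": 1.152, "claw": 10}, {"dx": 133, "dy": 157.5, "dz": 0, "wx": 0, "wy": 0, "wz": 1.152, "claw": 10}, {"dx": 133, "dy": 157.5, "dz": 0, "wx": 0, "wy": 0, "wz": 1.152, "claw": 10}, {"dx": 133, "dy": 157.5, "dz": 0, "wx": 0, "wy": 0, "wz": 1.152, "claw": 10}, {"dx": 133, "dy": 157.5, "dz": 0, "wx": 0, "wy": 0, "wz": 1.152, "claw": 10}, {"dx": 133, "dy": 157.5, "dz": 0, "wx": 0, "wy": 0, "wz": 1.152, "claw": 10}, {"dx": 133, "dy": 157.5, "dz": 0, "wx": 0, "wy": 0, "wz": 1.152, "claw": 10}]'

```text
clock: 14.7
ee_pos: [0.6185, -0.0081, 0.1789]
tcp_rot: [-3.141, 0.003, 0.116]
force: [-0.1, -1.0, -1.9]
finger_gap: 0.0195
```

Emit:
carry_out --commands '[{"dx": 0, "dy": 0, "dz": 40, "wx": 0, "wy": 0, "wz": 0, "claw": 10}, {"dx": 0, "dy": 0, "dz": 70, "wx": 0, "wy": 0, "wz": 0, "claw": 10}, {"dx": 0, "dy": 0, "dz": 70, "wx": 0, "wy": 0, "wz": 0, "claw": 10}, {"dx": 0, "dy": 0, "dz": 70, "wx": 0, "wy": 0, "wz": 0, "claw": 10}]'

```text
clock: 15.1
ee_pos: [0.6191, -0.0082, 0.1105]
tcp_rot: [-3.141, 0.002, 0.115]
force: [-0.0, -0.8, -1.8]
finger_gap: 0.0197
```

```bash
python3 - <<'E'
from to import *
p,y=now(); print(p,y,sense()["finger_gap"],to(p,y,[619.5,-8.2,89],6.5))
f=grab_frame("scene"); save(f,"s6.png",(290,150,410,240),5)
E
```

```text
[619.07293184  -8.19126177 110.51986295] 6.583052254272566 0.01971982196780482 {'dx': np.float64(0.4), 'dy': np.float64(0.1), 'dz': np.float64(21.5), 'wz': np.float64(0.001)}
```

View pics/s6.png

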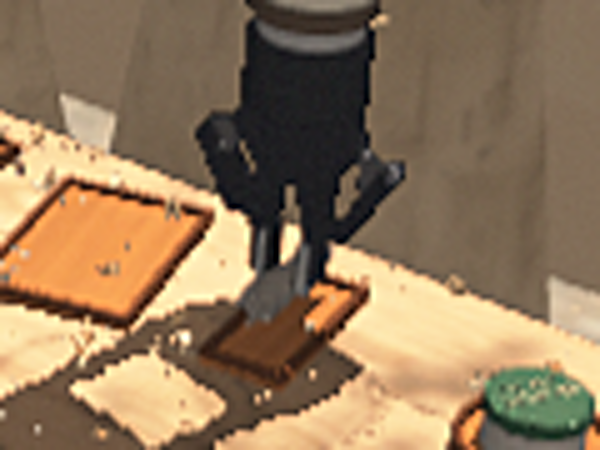

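The spur is in line over its small board at (285,330). I lower it and release.

Emit:
carry_out --commands '[{"dx": 0, "dy": 0, "dz": 12, "wx": 0, "wy": 0, "wz": 0, "claw": 10}, {"dx": 0, "dy": 0, "dz": 20, "wx": 0, "wy": 0, "wz": 0, "claw": 10}, {"dx": 0, "dy": 0, "dz": 22, "wx": 0, "wy": 0, "wz": 0, "claw": 10}, {"dx": 0, "dy": 0, "dz": 22, "wx": 0, "wy": 0, "wz": 0, "claw": 10}]'

```text
clock: 15.55
ee_pos: [0.6195, -0.0083, 0.0888]
tcp_rot: [-3.142, 0.0, 0.114]
force: [0.3, -0.7, -2.0]
finger_gap: 0.0198
```

Emit:
carry_out --commands '[{"dx": 0, "dy": 0, "dz": 0, "wx": 0, "wy": 0, "wz": 0, "claw": 24}, {"dx": 0, "dy": 0, "dz": 0, "wx": 0, "wy": 0, "wz": 0, "claw": 45}, {"dx": 0, "dy": 0, "dz": 0, "wx": 0, "wy": 0, "wz": 0, "claw": 45}, {"dx": 0, "dy": 0, "dz": -30, "wx": 0, "wy": 0, "wz": 0, "claw": 45}, {"dx": 0, "dy": 0, "dz": -80, "wx": 0, "wy": 0, "wz": 0, "claw": 60}, {"dx": 0, "dy": 0, "dz": -110, "wx": 0, "wy": 0, "wz": 0, "claw": 60}, {"dx": 0, "dy": 0, "dz": -110, "wx": 0, "wy": 0, "wz": 0, "claw": 60}, {"dx": 0, "dy": 0, "dz": -110, "wx": 0, "wy": 0, "wz": 0, "claw": 60}]'

```text
clock: 16.35
ee_pos: [0.62, -0.0084, 0.1999]
tcp_rot: [3.141, -0.002, 0.114]
force: [0.2, 0.2, -0.5]
finger_gap: 0.0598
```

```bash
python3 - <<'E'
from to import *
p,y=now(); print(p,y,sense()["finger_gap"],to(p,y,[433,-265,200],93.5))
E
```

```text
[619.9598324   -8.37074541 199.94508502] 6.519029070065716 0.05978222295117241 {'dx': np.float64(-214.9), 'dy': np.float64(233.7), 'dz': np.float64(-0.1), 'wz': np.float64(-1.518)}
```

Emit:
carry_out --commands '[{"dx": -215, "dy": 233.5, "dz": 0, "wx": 0, "wy": 0, "wz": -1.52, "claw": 60}, {"dx": -215, "dy": 233.5, "dz": 0, "wx": 0, "wy": 0, "wz": -1.52, "claw": 60}, {"dx": -215, "dy": 233.5, "dz": 0, "wx": 0, "wy": 0, "wz": -1.52, "claw": 60}, {"dx": -215, "dy": 233.5, "dz": 0, "wx": 0, "wy": 0, "wz": -1.52, "claw": 60}, {"dx": -215, "dy": 233.5, "dz": 0, "wx": 0, "wy": 0, "wz": -1.52, "claw": 60}, {"dx": -215, "dy": 233.5, "dz": 0, "wx": 0, "wy": 0, "wz": -1.52, "claw": 60}, {"dx": -215, "dy": 233.5, "dz": 0, "wx": 0, "wy": 0, "wz": -1.52, "claw": 60}, {"dx": -215, "dy": 233.5, "dz": 0, "wx": 0, "wy": 0, "wz": -1.52, "claw": 60}, {"dx": -215, "dy": 233.5, "dz": 0, "wx": 0, "wy": 0, "wz": -1.52, "claw": 60}, {"dx": -215, "dy": 233.5, "dz": 0, "wx": 0, "wy": 0, "wz": -1.52, "claw": 60}]'

```text
clock: 17.35
ee_pos: [0.4312, -0.2643, 0.1969]
tcp_rot: [-3.139, -0.003, 1.534]
force: [0.1, 1.2, -0.5]
finger_gap: 0.0596
```

Emit:
carry_out --commands '[{"dx": 0, "dy": 0, "dz": 0, "wx": 0, "wy": 0, "wz": -0.02, "claw": 60}, {"dx": 0, "dy": 0, "dz": 40, "wx": 0, "wy": 0, "wz": -0.02, "claw": 60}, {"dx": 0, "dy": 0, "dz": 80, "wx": 0, "wy": 0, "wz": -0.02, "claw": 60}, {"dx": 0, "dy": 0, "dz": 80, "wx": 0, "wy": 0, "wz": -0.02, "claw": 60}, {"dx": 0, "dy": 0, "dz": 80, "wx": 0, "wy": 0, "wz": -0.02, "claw": 60}]'

```text
clock: 17.85
ee_pos: [0.4319, -0.2641, 0.1184]
tcp_rot: [-3.14, -0.002, 1.547]
force: [-0.3, -0.3, 1.0]
finger_gap: 0.0601
```

```bash
python3 - <<'E'
from to import *
p,y=now(); print(p,y,sense()["finger_gap"],to(p,y,[433.5,-265,77.5],93.5))
f=grab_frame("scene"); save(f,"s7.png",(320,180,480,300),5)
E
```

```text
[ 431.92640788 -264.06222499  118.38531748] 88.65107644539779 0.06007357452668271 {'dx': np.float64(-0.9), 'dy': np.float64(1.6), 'dz': np.float64(40.9), 'wz': np.float64(-0.085)}
```

View pics/s7.png

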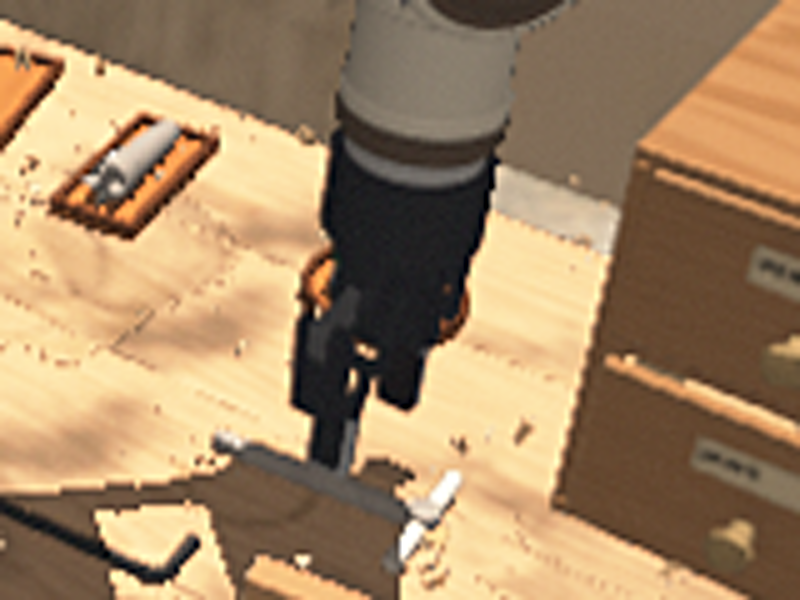

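The spur lies in its board at (130,165). The gripper is over the key's shaft at about (335,485), near the balance point. I correct the yaw and grip.

Emit:
carry_out --commands '[{"dx": -1, "dy": 1.5, "dz": 0, "wx": 0, "wy": 0, "wz": -0.085, "claw": 60}, {"dx": -1, "dy": 1.5, "dz": 20, "wx": 0, "wy": 0, "wz": -0.085, "claw": 60}, {"dx": -1, "dy": 1.5, "dz": 41, "wx": 0, "wy": 0, "wz": -0.085, "claw": 60}, {"dx": -1, "dy": 1.5, "dz": 41, "wx": 0, "wy": 0, "wz": -0.085, "claw": 40}, {"dx": -1, "dy": 1.5, "dz": 41, "wx": 0, "wy": 0, "wz": -0.085, "claw": 20}, {"dx": -1, "dy": 1.5, "dz": 41, "wx": 0, "wy": 0, "wz": -0.085, "claw": 3}, {"dx": -1, "dy": 1.5, "dz": 41, "wx": 0, "wy": 0, "wz": -0.085, "claw": 3}, {"dx": -1, "dy": 1.5, "dz": 41, "wx": 0, "wy": 0, "wz": -0.085, "claw": 3}, {"dx": -1, "dy": 1.5, "dz": 41, "wx": 0, "wy": 0, "wz": -0.085, "claw": 3}, {"dx": -1, "dy": 1.5, "dz": 41, "wx": 0, "wy": 0, "wz": -0.085, "claw": 3}]' --force 40

```text
clock: 18.9
ee_pos: [0.4351, -0.2668, 0.08]
tcp_rot: [3.139, 0.003, 1.633]
force: [-0.4, 0.6, 7.2]
finger_gap: 0.0088
```

Emit:
carry_out --commands '[{"dx": 0, "dy": 0, "dz": 0, "wx": 0, "wy": 0, "wz": 0, "claw": 3}, {"dx": 0, "dy": 0, "dz": -30, "wx": 0, "wy": 0, "wz": 0, "claw": 3}, {"dx": 0, "dy": 0, "dz": -70, "wx": 0, "wy": 0, "wz": 0, "claw": 3}, {"dx": 0, "dy": 0, "dz": -110, "wx": 0, "wy": 0, "wz": 0, "claw": 3}, {"dx": 0, "dy": 0, "dz": -110, "wx": 0, "wy": 0, "wz": 0, "claw": 3}, {"dx": 0, "dy": 0, "dz": -110, "wx": 0, "wy": 0, "wz": 0, "claw": 3}]'

```text
clock: 19.5
ee_pos: [0.4343, -0.2661, 0.1892]
tcp_rot: [3.14, 0.002, 1.634]
force: [0.2, -0.3, -2.2]
finger_gap: 0.0087
```

```bash
python3 - <<'E'
from to import *
p,y=now(); 
a=np.radians(14.4); c=np.array([614,138.8]); g=c-20*np.array([np.cos(a),np.sin(a)]); print(g)
print(p,y,sense()["finger_gap"],to(p,y,[*g,187],14.4))
f=grab_frame("scene"); save(f,"s8.png",(320,150,480,270),5)
E
```

```text
[594.62833678 133.82620226]
[ 434.3245439  -266.12495651  189.21790056] 93.59937009340796 0.00871732694165663 {'dx': np.float64(389.1), 'dy': np.float64(185.1), 'dz': np.float64(2.2), 'wz': np.float64(1.382)}
```

View pics/s8.png

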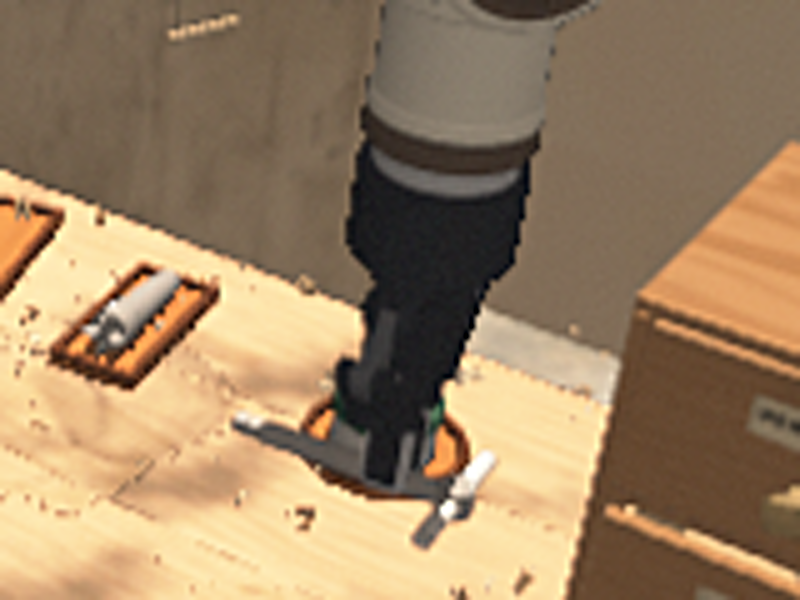

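The key is held level about 20 mm from its centre toward the cross bar: shaft end at (240,422), pads at (393,465), bar at (455,507). I carry it to the broad board.

Emit:
carry_out --commands '[{"dx": 389, "dy": 185, "dz": 0, "wx": 0, "wy": 0, "wz": 1.382, "claw": 3}, {"dx": 389, "dy": 185, "dz": 0, "wx": 0, "wy": 0, "wz": 1.382, "claw": 3}, {"dx": 389, "dy": 185, "dz": 0, "wx": 0, "wy": 0, "wz": 1.382, "claw": 3}, {"dx": 389, "dy": 185, "dz": 0, "wx": 0, "wy": 0, "wz": 1.382, "claw": 3}, {"dx": 389, "dy": 185, "dz": 0, "wx": 0, "wy": 0, "wz": 1.382, "claw": 3}, {"dx": 389, "dy": 185, "dz": 0, "wx": 0, "wy": 0, "wz": 1.382, "claw": 3}, {"dx": 389, "dy": 185, "dz": 0, "wx": 0, "wy": 0, "wz": 1.382, "claw": 3}, {"dx": 389, "dy": 185, "dz": 0, "wx": 0, "wy": 0, "wz": 1.382, "claw": 3}, {"dx": 389, "dy": 185, "dz": 0, "wx": 0, "wy": 0, "wz": 1.382, "claw": 3}, {"dx": 389, "dy": 185, "dz": 0, "wx": 0, "wy": 0, "wz": 1.382, "claw": 3}]'

```text
clock: 20.55
ee_pos: [0.5934, 0.1373, 0.1854]
tcp_rot: [-3.14, 0.003, 0.269]
force: [-0.7, -0.5, -1.9]
finger_gap: 0.009
```

Emit:
carry_out --commands '[{"dx": 0, "dy": 0, "dz": 0, "wx": 0, "wy": 0, "wz": 0, "claw": 3}, {"dx": 0, "dy": 0, "dz": 40, "wx": 0, "wy": 0, "wz": 0, "claw": 3}, {"dx": 0, "dy": 0, "dz": 80, "wx": 0, "wy": 0, "wz": 0, "claw": 3}, {"dx": 0, "dy": 0, "dz": 80, "wx": 0, "wy": 0, "wz": 0, "claw": 3}, {"dx": 0, "dy": 0, "dz": 80, "wx": 0, "wy": 0, "wz": 0, "claw": 3}]'

```text
clock: 21.05
ee_pos: [0.5928, 0.1335, 0.1067]
tcp_rot: [-3.141, 0.004, 0.273]
force: [0.9, 0.3, -0.4]
finger_gap: 0.0088
```

```bash
python3 - <<'E'
from to import *
p,y=now(); print(p,y,sense()["finger_gap"],sense()["force"],to(p,y,[594.6,133.8,86],14.4))
f=grab_frame("scene"); save(f,"s9.png",(240,130,380,235),5)
E
```

```text
[592.8383767  133.45725746 106.685911  ] 15.624461106321606 0.00880419989957641 [ 0.87872721  0.26646135 -0.40907959] {'dx': np.float64(1.8), 'dy': np.float64(0.1), 'dz': np.float64(20.7), 'wz': np.float64(0.021)}
```

View pics/s9.png

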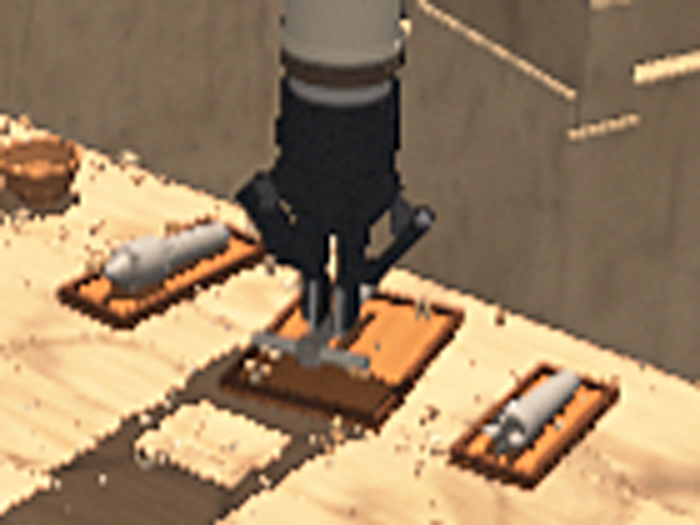

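The key is aligned over the broad board, with the bar at (310,350) and the shaft toward (400,290). I lower it and release.

Emit:
carry_out --commands '[{"dx": 2, "dy": 0, "dz": 10, "wx": 0, "wy": 0, "wz": 0.02, "claw": 3}, {"dx": 2, "dy": 0, "dz": 18, "wx": 0, "wy": 0, "wz": 0.02, "claw": 3}, {"dx": 2, "dy": 0, "dz": 21, "wx": 0, "wy": 0, "wz": 0.02, "claw": 3}, {"dx": 2, "dy": 0, "dz": 21, "wx": 0, "wy": 0, "wz": 0.02, "claw": 3}]'

```text
clock: 21.5
ee_pos: [0.5957, 0.1347, 0.0864]
tcp_rot: [-3.141, 0.001, 0.253]
force: [-0.5, -0.4, -0.4]
finger_gap: 0.0089
```

Emit:
carry_out --commands '[{"dx": 0, "dy": 0, "dz": 0, "wx": 0, "wy": 0, "wz": 0, "claw": 15}, {"dx": 0, "dy": 0, "dz": 0, "wx": 0, "wy": 0, "wz": 0, "claw": 35}, {"dx": 0, "dy": 0, "dz": 0, "wx": 0, "wy": 0, "wz": 0, "claw": 35}, {"dx": 0, "dy": 0, "dz": -30, "wx": 0, "wy": 0, "wz": 0, "claw": 35}, {"dx": 0, "dy": 0, "dz": -80, "wx": 0, "wy": 0, "wz": 0, "claw": 35}, {"dx": 0, "dy": 0, "dz": -130, "wx": 0, "wy": 0, "wz": 0, "claw": 35}, {"dx": -50, "dy": 0, "dz": -150, "wx": 0, "wy": 0, "wz": 0, "claw": 35}, {"dx": -100, "dy": 0, "dz": -150, "wx": 0, "wy": 0, "wz": 0, "claw": 35}, {"dx": -150, "dy": 0, "dz": -150, "wx": 0, "wy": 0, "wz": 0, "claw": 35}]'

```text
clock: 22.4
ee_pos: [0.4534, 0.0978, 0.2383]
tcp_rot: [3.141, -0.003, 0.253]
force: [0.3, -0.8, 1.4]
finger_gap: 0.035
```

Emit:
carry_out --commands '[{"dx": -50, "dy": 0, "dz": 0, "wx": 0, "wy": 0, "wz": 0, "claw": 35}, {"dx": -100, "dy": 0, "dz": 0, "wx": 0, "wy": 0, "wz": 0, "claw": 35}, {"dx": -100, "dy": 0, "dz": 0, "wx": 0, "wy": 0, "wz": 0, "claw": 35}, {"dx": -100, "dy": 0, "dz": 0, "wx": 0, "wy": 0, "wz": 0, "claw": 35}]'

```text
clock: 22.8
ee_pos: [0.3569, 0.0731, 0.2374]
tcp_rot: [3.141, -0.003, 0.252]
force: [1.2, -0.7, -0.4]
finger_gap: 0.0351
```

```bash
python3 - <<'E'
from to import *
from meas import seg
print(now()); t=grab_frame("top")
for x in seg(t): print(*x)
save(t,"t9.png",(160,120,420,240),3)
f=grab_frame("scene"); save(f,"s9b.png",(225,150,425,260),3.9)
a=cv2.imread("pics/t9.png"); b=cv2.imread("pics/s9b.png"); b=cv2.resize(b,(780,int(b.shape[0]*780/b.shape[1])))
c=np.vstack([a,b]); s=600/c.shape[0]; cv2.imwrite("pics/c9.png",cv2.resize(c,None,fx=s,fy=s))
E
```

```text
(array([356.93678412,  73.05513469, 237.37674109]), np.float64(14.426174047672703))
grey [306. 235.] [402.3  48.6] [ 36.1 171.2] 90.7
grey [328. 162.] [620.2  -9.5] [18.5 89.8] 4.0
grey [280. 169.] [610.3 123.9] [ 71.5 120.2] 176.3
grey [226. 161.] [619.  304.5] [ 24.4 110.9] 1.1
green [388. 166.] [ 604.3 -187.8] [52.6 57.7] 135.5
board [386. 168.] [ 603.  -185.9] [84.5 89.9] 44.6
board [328. 162.] [619.5  -8.2] [ 54.7 123.9] 6.4
board [173. 149.] [657.2 465.5] [48.9 50.9] 143.5
board [226. 161.] [618.1 300.4] [ 61.2 148.4] 176.5
board [280. 162.] [614.3 138.9] [108.  152.4] 14.7
```

View pics/c9.png

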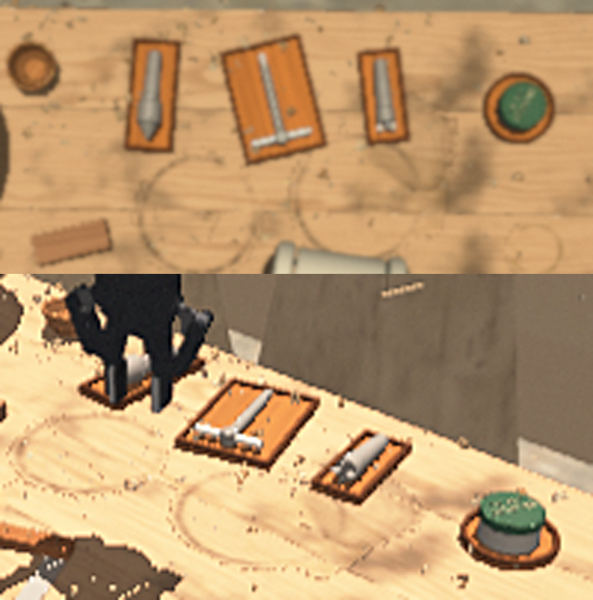

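The final picture shows all four pieces inside their rims and level, at composite top-half pixels live (152,95), key (273,98), spur (383,95) and tin (522,103). The estimated offset of each from its board centre is 4 mm or less. The offcut and bowl have not visibly moved, and the gripper is clear, so I hand in.

```bash
python3 -c "
from workcell import *
print(finish_job())"
```

```text
the job is handed in; nothing more can be done
None
```

I put all four pieces on their own boards and handed the job in at about 23 s of the 104 s allowed. No verdict was reported, so what follows rests on my own last checks.

| Piece | Offset from board centre | Angle off board | Allowed offset |
|---|---|---|---|
| Live centre | about 4 mm | about 5° | 14 mm or more |
| Spur drive centre | about 1.5 mm | about 2.5° | 14 mm or more |
| Chuck key | about 4 mm | about 2° | 15 mm or more |
| Wax tin | about 1–3 mm | upright | 13.5 mm |

- **Angles:** the limit is 0.35 rad (20°).
- **Flatness:** I judged this only by eye. In both views the pieces lie flat inside their rims, but I did not measure their heights.
- **Offcut, bowl and look-alikes:** the offcut and bowl show no movement in the last top view. I never went near the pink look-alike tin. The gripper ended clear, at a height of about 0.24 m.
- **A check that disagreed:** the colour mask's rectangle fit gave the key a wrong angle because of its T shape. I used its end pixels instead, both for the grasp and for the final check, so its offset is a rough reading from the picture.
- **Refused call:** the first move call was refused for missing keys, and nothing moved.

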